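# Hold a reading magnifier over a test cassette

## Task

Lay the white test cassette flat, centred and lengthwise, window up, on the narrow bar of the raised stand and let go of it. Then pick up the rectangular magnifier by its handle, bring it over the rack and bottles without knocking anything, and finish while holding it still and level about a centimetre above the cassette, lens centred on it, long side along the cassette's, face up as it was found, and touching neither the cassette nor the stand; do not let go of the magnifier at the end.

Things in the scene. Friction and masses are not known exactly. Their poses are not given: they have to be found in the camera images.
- cassette: white plastic test cassette, a flat slab 76 mm long (its x axis) x 26 mm wide (y) x 9 mm thick (z), 25 g, lying loose on the table, window up (small grey window and round well on top), on the left or the right side. Origin: centre of the underside, z up.
- stand: fixed aluminium reading stand: round dark foot 84 mm across, 10 mm high, 12 mm post, and a narrow level bar on top, 60 mm long (its x axis) x 14 mm wide (y) x 8 mm thick, upper face 90 mm above the table, no rim: the cassette overhangs it 6 mm each side, 8 mm each end. Origin: centre of the foot's underside, z up.
- stand_top (a point): centre of the upper face of the stand's bar, 90 mm above the table; axes as the stand's.
- magnifier: black hand magnifier lying on the table, left if the cassette is right and vice versa. Rectangular frame 100 (x) x 52 (y) x 12 mm with clear rigid lens 84 x 36 mm; bar handle on the -x end: x = -150 to -50, 20 wide (y), z = 0 to 26 mm. About 160 g, balance point 73 mm from lens centre towards the handle. Origin: under the lens centre, level with the flat underside of frame and handle; z up.
- magnifier_grip (a point): a good point to grip on the magnifier's handle, pinching its 20 mm width from above: at x = -95, y = 0, z = 22 mm in the magnifier's frame; axes as the magnifier's.
- rack: red tube rack with ten capped tubes, 150 mm (x) x 52 mm (y), 106 mm high, standing loose to the left of the stand. Leave it alone. Origin: centre of its underside.
- bottle_tall: amber bottle, 52 mm across, 135 mm high, standing loose to the right of the stand. Leave it alone. Origin: centre of its underside.
- bottle_short: white jar, 50 mm across, 95 mm high, standing loose to the right of the stand, nearer the robot. Leave it alone. Origin: centre of its underside.
- dish: closed clear dish, 60 mm across, 16 mm high, loose between robot and stand. Leave it alone. Origin: centre of its underside.
- counter: small white cell counter, 75 x 55 x 26 mm, loose beyond the stand on the left. Leave it alone. Origin: centre of its underside.
- slide_box: grey slide box, 100 x 82 x 32 mm, loose beyond the stand on the right. Leave it alone. Origin: centre of its underside.
Not all that is in view belongs to the job. Of the things that look like the cassette, the middle-sized one is meant.

How it is judged:
On the way:
1. the cassette lies flat and lengthwise on the stand's bar, let go, while the magnifier still lies on the table (horizontal distance between cassette and stand_top below 0.01 m and z of cassette in the frame of stand_top between -0.003 and 0.004 m and angle between cassette's own z axis and vertical below 0.08 rad and angle between the x axis of cassette and the x axis of stand, either way round below 0.2 rad and contact force between cassette and stand above 0.05 N and contact force between cassette and the fingers below 0.05 N and linear speed of cassette below 0.02 m/s and height (world z) of magnifier below 0.01 m), for 0.3 s.
At the end, for the whole second after the job is handed in: Cassette released on the bar: within 10 mm of its centre, 0.2 rad of lengthwise, flat. Magnifier held still by the fingers alone: lens centre within 10 mm of the cassette's horizontally, underside 3 to 25 mm above its top, level within 0.12 rad, long axis within 0.17 rad of the cassette's (horizontal distance between cassette and stand_top below 0.01 m and z of cassette in the frame of stand_top between -0.003 and 0.004 m and angle between cassette's own z axis and vertical below 0.08 rad and angle between the x axis of cassette and the x axis of stand, either way round below 0.2 rad and contact force between cassette and stand above 0.05 N and contact force between cassette and the fingers below 0.05 N and linear speed of each of cassette, magnifier below 0.02 m/s and horizontal distance between magnifier and cassette below 0.01 m and z of magnifier in the frame of cassette between 0.012 and 0.034 m and angle between magnifier's own z axis and vertical below 0.12 rad and angle between the x axis of magnifier and the x axis of cassette, either way round below 0.17 rad and contact force between magnifier and the fingers above 1 N and contact force between magnifier and cassette below 0.05 N and contact force between magnifier and stand below 0.05 N and contact force between magnifier and rack below 0.05 N and contact force between magnifier and bottle_tall below 0.05 N and contact force between magnifier and bottle_short below 0.05 N and contact force between magnifier and dish below 0.05 N and contact force between magnifier and counter below 0.05 N and contact force between magnifier and slide_box below 0.05 N); the arm keeps its last pose, push and grip.
It fails at once if something else on the table (rack, bottle, jar, dish, counter, slide box) is knocked: shifted more than 20 mm or tipped (distance of any of rack, bottle_tall, bottle_short, dish, counter, slide_box from where it was at the start of the episode above 0.02 m or angle between any of rack, bottle_tall, bottle_short, dish, counter, slide_box's own z axis and vertical above 0.3 rad).
It fails at once if the magnifier bumps the cassette (more than 1 N) (contact force between magnifier and cassette above 1 N).
It also fails if it takes over 67 s, if anything falls off the work surface, if the arm or the gripper's body presses on something with over 40 N, if the wrist force passes 120 N, or if a joint passes its speed limit or range.

## Robot

A 6-joint arm with a two-finger parallel gripper is mounted at the origin on the work surface. World frame = base frame: x ahead of the robot, y to its left, z up, the work surface at z = 0. Lengths are in m, angles in rad, forces in N, time in s.
With the tool pointing down it reaches from about 0.3 to 0.875 m from the base axis. Payload 6.4 kg.
Tool frame: the origin (TCP) lies at the very end of the fingers, on their centre line; the grasp point (between the pads) lies 19 mm behind it; z points along the fingers, y is the line along which they close (so a half turn about z gives the same grasp; the last joint's range is limited). The gripper opens to 88 mm and grips with 3 to 60 N. Pads are 18 mm wide; open, the fingers measure 123 mm over their backs; the gripper's body (75 mm by 187 mm) begins 45 mm behind the grasp point.
Start: joints at [-1.483, 0.181, 1.607, -0, 1.354, -0.206], TCP at [0.167, -0.55, 0.239] pointing down, gripper open.
Joint ranges: [-2.99, 2.99], [-0.89, 2.07], [0.3, 2.58], [-1.14, 4.28], [0, 2.63], [-3.12, 3.12]. Speed limits (rad/s): [2.57, 2.57, 3.01, 3.14, 3.14, 3.14].

## Interface

Orientations are given as a rotation vector (axis times angle).
In Python, from bench import readout, read_camera, ticket gives the robot as it stands. The module is installed in compiled form; this text tells all that it offers.
- The arm moves only by the tool play_rows, never from a script. Its argument "plan" is a list of rows, each a list of 4 numbers: the shift along the tool's x, y, z each as a share of 250 mm, from -1 to 1, then the turn about the tool's z as a share of 60 degrees, from -1 to 1. In form: [[tx, ty, tz, twist], ...]. A call has 1 to 5 rows; each row is the pose to reach, as a shift and turn from the pose commanded when the call began, along the tool's axes at that moment; what a row does not reach only later rows make up. A row lasts 1/10 s, in which the tool goes at most 50 mm and 8.59 degrees, less where a joint would pass 70% of its speed; a pose out of reach is approached as far as the arm can. A call with a number of a shift or a turn outside -1 to 1 is refused whole. A call with a gripper value outside its range is refused whole. "claw" is the opening, from -1 (shut) to 1 (fully open), set as the call begins (left out, the last holds). The fingers move at their own pace and stop on an object; "squeeze" is the grip in N (left out, the last holds). Time passes only in rows, so rows that repeat a pose let the fingers close. It gives the time, the measured TCP pose, the force, the opening and the grip force at its end, in the units of the state.
- readout.sense(): the state, without advancing time (a new reading comes with each control period).
- read_camera(name): name is "scene" or "top"; returns a dict with "img" (384x512x3 uint8, red, green, blue), "K" (3x3 intrinsics, pixels), "dist_coeffs" ([k1, k2, p1, p2, k3] as OpenCV has them; the pictures are not rectified), "T" (4x4, takes a point from camera to world coordinates). Camera axes: x right, y down, z forward; pixel columns grow to the right and rows downward; lengths in m; the calibration is good to about 2 mm. A picture is of the moment at which its call begins. There is no depth.
- ticket.hand_in(): hands the job in; it is judged then, once.
The state is a dict: "time_s": time; "qpos": joint angles; "dq": joint speeds; "effort": joint torques, N m; "position": TCP position; "tcp_rot": TCP orientation; "force": force on the tool from outside, world axes, zero at the start; "moment": the same for the moment, N m; "width": opening from 0.0 (shut) to 1.0 (fully open); "gripper_force": force on a finger pad.
Only numpy, scipy, OpenCV 4.12 (cv2) and the standard library are available. Lean on these libraries where they do the work, as an engineer would, in place of code of your own. Each camera call takes 0.05 s, during which the arm holds its last target. There are 200 camera calls.

## Working session

There is one attempt and no reset: what is moved stays moved. The work goes in short steps, Python scripts to look and compute and a tool call to move; the robot and the scene stay as the last step left them, time stands still between calls to the robot, and variables do not carry over. Pictures are saved under pics/ and viewed, at most 12 in all, crops included, and the job is handed in when it is done.

Besides the shell and the picture viewer there is one more tool, called after "Emit:" as a command line: name --pt "numbers of a row" for each row, then --argument value for the rest. play_rows: Moves the arm, as the interface text tells. Shift numbers are shares of 250 mm and turn numbers shares of 60 degrees, none past 1 either way. Its arguments: {"type":"object","properties":{"plan":{"type":"array","items":{"type":"array","items":{"type":"number","minimum":-1,"maximum":1}}},"claw":{"type":"number"},"squeeze":{"type":"number"}},"required":["plan"]}

```bash
mkdir -p pics
cat > h.py <<'E'
import numpy as np, cv2
from bench import readout, read_camera, ticket
def cam(n):
    c=read_camera(n); return c
def ray(c,uv,z):
    p=cv2.undistortPoints(np.array(uv,float).reshape(-1,1,2),c["K"],np.array(c["dist_coeffs"])).reshape(-1,2)
    d=np.c_[p,np.ones(len(p))]@c["T"][:3,:3].T; o=c["T"][:3,3]
    return o+d*((np.broadcast_to(z,len(p))-o[2])/d[:,2])[:,None]
E
python3 - <<'E'
from h import *
np.set_printoptions(precision=4,suppress=True)
for n in("scene","top"):
    c=cam(n); np.savez(f"{n}0.npz",**c); cv2.imwrite(f"pics/{n}0.png",cv2.resize(c["img"][:,:,::-1],(800,600),interpolation=cv2.INTER_CUBIC)); print(n,c["T"],c["K"])
print(readout.sense())
E
```

```text
scene [[ 0.6907  0.4604 -0.5577  1.0673]
 [ 0.723  -0.4222  0.5468 -0.5042]
 [ 0.0162 -0.7809 -0.6244  0.6484]
 [ 0.      0.      0.      1.    ]] [[356.6281   0.     259.5359]
 [  0.     356.6281 187.1102]
 [  0.       0.       1.    ]]
top [[ 0.0818 -0.9762  0.2008  0.365 ]
 [-0.9966 -0.0791  0.0218 -0.0191]
 [-0.0055 -0.2019 -0.9794  1.2471]
 [ 0.      0.      0.      1.    ]] [[404.7423   0.     253.3113]
 [  0.     404.7423 194.0283]
 [  0.       0.       1.    ]]
{'time_s': 0.1, 'qpos': array([-1.4833,  0.1815,  1.6079, -0.    ,  1.3538, -0.2063]), 'dq': array([ 0.0007,  0.0002, -0.0028,  0.0005, -0.0003,  0.001 ]), 'effort': array([  0.0008, -43.4823, -34.2698,   0.0704,   0.0341,  -0.    ]), 'position': array([ 0.1665, -0.5499,  0.2379]), 'tcp_rot': array([-3.1062, -0.4596, -0.0001]), 'force': array([ 0.1289, -0.2421,  0.2035]), 'moment': array([-0.0045, -0.0108,  0.0123]), 'gripper_force': 0.0, 'width': 0.9973793072785391}
```

View pics/top0.png

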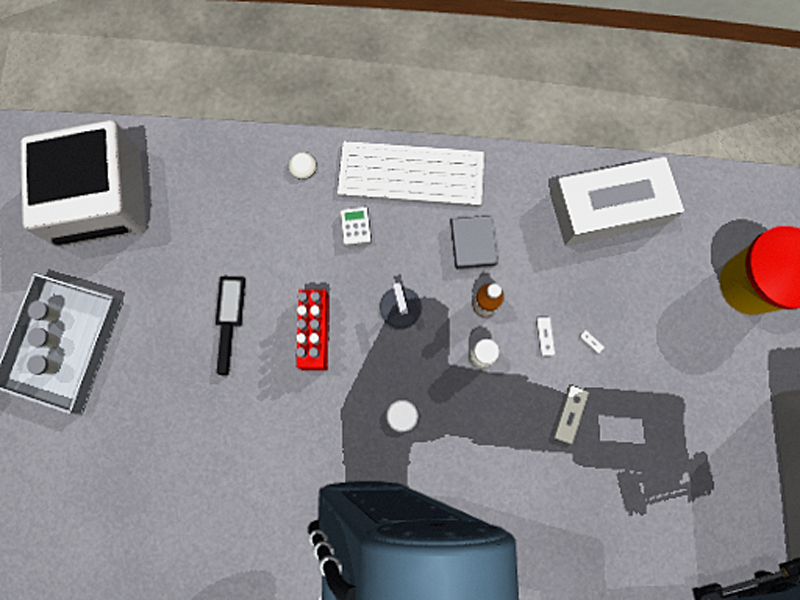

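View pics/scene0.png

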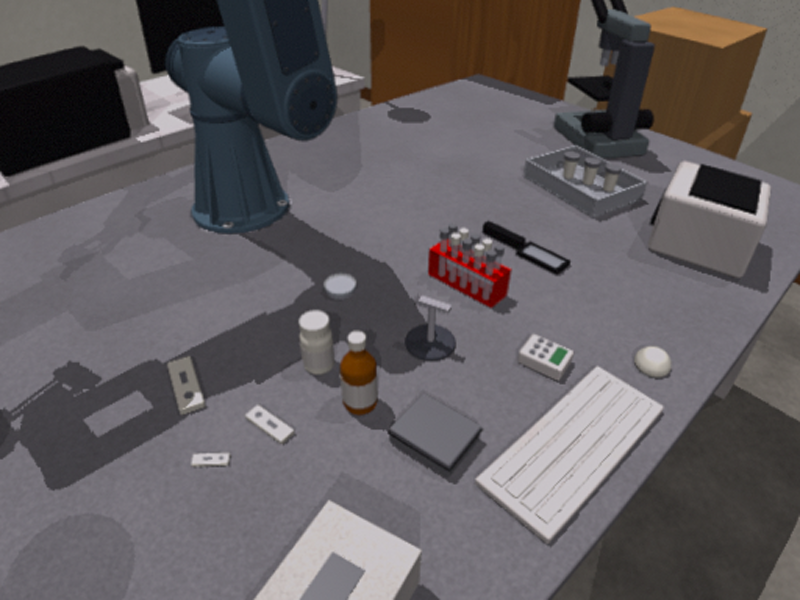

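The top view, at 800x600 scale, shows the middle cassette at (545,337), the stand bar at (400,295), the magnifier with its lens at (230,300) and handle to (223,372), the rack at (312,330), the bottles at (490,297) and (485,352), and the dish at (402,416). The scene view shows the cassette at (270,424) and the bar at (434,303).

```bash
cat > m.py <<'E'
from h import *
np.set_printoptions(precision=4,suppress=True)
def rect(c,box,z,lo=None,hi=None,up=6,sat=None):
    x0,y0,x1,y1=[int(v*.64) for v in box]
    g=c["img"][y0:y1,x0:x1]; big=cv2.resize(g,None,fx=up,fy=up,interpolation=cv2.INTER_CUBIC)
    gr=big.min(2) if lo else big.max(2)
    m=((gr>lo) if lo else (gr<hi)).astype(np.uint8)
    n,l,s,_=cv2.connectedComponentsWithStats(m); k=1+s[1:,4].argmax()
    ct=max(cv2.findContours((l==k).astype(np.uint8),cv2.RETR_EXTERNAL,cv2.CHAIN_APPROX_NONE)[0],key=cv2.contourArea).reshape(-1,2)
    uv=(ct+.5)/up-.5+[x0,y0]
    P=ray(c,uv,z)[:,:2]
    (cx,cy),(w,h),a=cv2.minAreaRect((P*1000).astype(np.float32))
    if w<h: w,h,a=h,w,a+90
    return np.array([cx,cy])/1000,w,h,(a+90)%180-90,P
if __name__=="__main__":
    T=dict(np.load("top0.npz"));S=dict(np.load("scene0.npz"))
    for nm,c,b,z,kw in [("cas top",T,(528,308,565,365),.009,dict(lo=140)),("cas scn",S,(238,398,302,450),.009,dict(lo=140)),
      ("bar top",T,(380,268,425,322),.09,dict(lo=110)),("bar scn",S,(408,290,462,316),.09,dict(lo=110)),
      ("small top",T,(575,325,610,360),.009,dict(lo=140)),
      ("mag top",T,(205,268,255,385),.012,dict(hi=48)),("mag handle top",T,(208,326,245,385),.026,dict(hi=48)),("magframe top",T,(208,268,255,322),.012,dict(hi=48)),
      ("mag scn",S,(475,215,580,280),.012,dict(hi=48)),
      ("boxshort",T,(468,335,502,366),.095,dict(lo=150)),("dish",T,(380,395,422,436),.016,dict(lo=150)),("amb cap",T,(484,280,506,300),.135,dict(lo=150))]:
        r=rect(c,b,z,**kw); print(nm,r[0],"%.1f %.1f ang %.1f"%r[1:4])
    out=[]
    for n,c,b in(("t",T,(190,260,440,390)),("s",S,(400,200,600,360))):
        x0,y0,x1,y1=[int(v*.64) for v in b]; out.append(cv2.resize(c["img"][y0:y1,x0:x1,::-1],(800,300 if 0 else int(800*(y1-y0)/(x1-x0))),interpolation=cv2.INTER_NEAREST))
    g=T["img"][190:260,325:395,::-1]
    cv2.imwrite("pics/crop1.png",out[0])
    R=T["img"].astype(int); m=((R[...,0]>150)&(R[...,1]<60)&(np.arange(512)[None]<240)).astype(np.uint8)
    ct=np.vstack(cv2.findContours(m,0,1)[0]).reshape(-1,2); P=ray(T,ct,.05)[:,:2]; print("rack",P.min(0),P.max(0))
E
python3 m.py
```

```text
cas top [ 0.5787 -0.2916] 115.3 75.3 ang 2.4
cas scn [ 0.5774 -0.2938] 77.0 26.8 ang 10.0
bar top [ 0.6287 -0.002 ] 90.2 85.2 ang 4.6
bar scn [0.6123 0.0096] 102.8 42.9 ang 10.0
small top [ 0.5731 -0.3859] 72.6 68.6 ang -85.6
mag top [0.5483 0.3391] 200.2 53.4 ang 2.3
mag handle top [0.4969 0.3353] 99.4 24.6 ang 2.0
magframe top [0.6011 0.3412] 94.4 53.4 ang 2.3
mag scn [0.5474 0.3339] 217.9 63.0 ang 0.9
boxshort [ 0.5289 -0.1659] 58.5 53.0 ang 2.9
dish [ 0.3992 -0.0212] 57.6 57.5 ang -85.3
amb cap [ 0.636  -0.1715] 33.4 30.2 ang 2.7
rack [0.4717 0.129 ] [0.627  0.1985]
```

View pics/crop1.png

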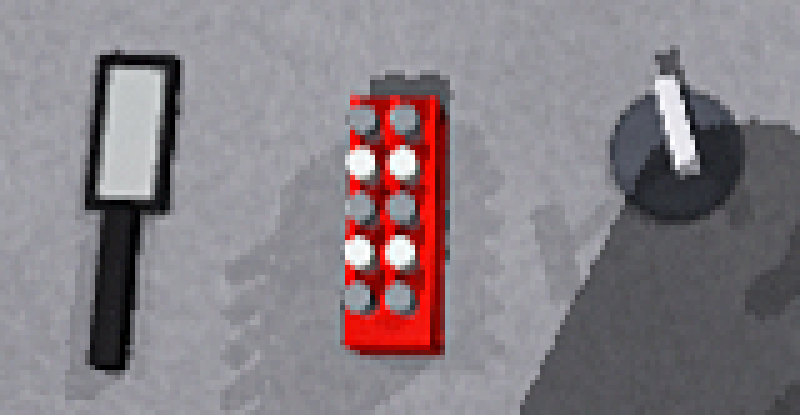

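The crop shows the stand bar bright, from about (668,75) to (686,172), with part of its lower end in shadow. The magnifier frame and the handle to (108,365) are clear. I'll tighten the thresholds.

Run:
```python
from m import *
T=dict(np.load("top0.npz"));S=dict(np.load("scene0.npz"))
for nm,c,b,z,kws in [("cas top",T,(528,308,565,365),.009,(170,190,205)),("cas scn",S,(238,398,302,450),.009,(140,165)),
 ("bar top",T,(380,268,425,322),.09,(150,165,180)),("bar scn",S,(408,290,462,316),.09,(125,140,155,170)),("jar",T,(468,335,502,366),.095,(180,200,)),("cap",T,(484,280,506,300),.135,(180,200))]:
  for lo in kws:
    r=rect(c,b,z,lo=lo); print(nm,lo,r[0],"%.1f %.1f ang %.1f"%r[1:4])
for hi in(60,75):
  r=rect(S,(475,215,580,280),.012,hi=hi);print("mag s",r[0],r[1:4])
# bar crop & foot
g=S["img"][180:206,258:300]; print(g.min(2)[::2,::2])
g=T["img"][172:204,248:268]; print(g.min(2)[:, ::1])
# foot in top: dark circle
for n,c,b,h in(("top",T,(375,280,428,332),75),("scn",S,(400,322,460,362),65)):
  r=rect(c,b,.01,hi=h); (x,y),rad=cv2.minEnclosingCircle((r[4]*1000).astype(np.float32)); print("foot",n,x,y,rad,r[1:3])
```

```text
cas top 170 [ 0.577  -0.2932] 79.1 28.6 ang 9.6
cas top 190 [ 0.5771 -0.2929] 77.1 27.2 ang 9.7
cas top 205 [ 0.5772 -0.2927] 75.7 26.1 ang 9.9
cas scn 140 [ 0.5774 -0.2938] 77.0 26.8 ang 10.0
cas scn 165 [ 0.5777 -0.2938] 74.7 25.0 ang 10.1
bar top 150 [ 0.6304 -0.0018] 86.8 85.2 ang 4.6
bar top 165 [0.616  0.0013] 56.9 14.9 ang 19.9
bar top 180 [0.6158 0.0011] 55.4 14.1 ang 19.5
bar scn 125 [0.6161 0.0019] 53.7 17.9 ang 18.9
bar scn 140 [0.6163 0.0013] 51.6 15.0 ang 18.6
bar scn 155 [0.6166 0.001 ] 50.1 11.9 ang 18.6
bar scn 170 [ 0.5949 -0.0065] 2.0 0.8 ang -44.9
jar 180 [ 0.526  -0.1663] 45.3 44.7 ang 48.6
jar 200 [ 0.5261 -0.1659] 43.6 43.3 ang 89.3
cap 180 [ 0.6322 -0.1691] 24.0 23.7 ang -1.2
cap 200 [ 0.6321 -0.1693] 22.8 22.2 ang -85.4
mag s [0.5477 0.334 ] (220.22129821777344, 65.10798645019531, 0.6427697539329529)
mag s [0.5481 0.3339] (223.0349578857422, 67.85997772216797, 0.6122018098831177)
[[115 114 113 116 113 106 107 108 104 106 110 106  71  20   0  32  35   0
   40  71  58]
 [112 114 112 111 112 110 110 116 105 107 110 106 110 107  68   3   0   2
   44  72  44]
 [ 71
[... 3202 characters left out ...]
  39  38  19 104 255 202 192 129 131  23  33  34  37  40
   40  39]
 [ 86  60  40  36  35  34  26  84 206 135 135 152 156  33  32  41  37  41
   40  38]
 [ 78  31  37  40  41  37  34  39  77 134 113 117 124  43  38  38  40  39
   38  37]
 [ 57  35  37  34  38  44  47  41  55  87  47  33  38  38  43  41  37  35
   38  36]
 [ 32  35  39  39  46  47  47  47  42  39  43  44  44  47  48  47  42  37
   36  39]
 [ 36  39  43  42  49  48  43  45  43  46  42  46  47  48  46  45  43  38
   34  45]]
foot top 611.9019775390625 2.3003454208374023 45.96772384643555 (89.43086242675781, 59.84943389892578)
foot scn 616.1446533203125 -9.677199363708496 47.930381774902344 (91.79170227050781, 75.09376525878906)
```

```bash
cat > go.py <<'E'
import sys
from h import *
from scipy.spatial.transform import Rotation as Ro
def go(x,y,z,ang):
    s=readout.sense(); R=Ro.from_rotvec(s["tcp_rot"]).as_matrix()
    a=np.degrees(np.arctan2(R[1,0],R[0,0])); d=R.T@(np.array([x,y,z])-s["position"])
    print("t %.1f pos %s ang %.2f zaxis %s | plan %s twist %.3f"%(s["time_s"],s["position"].round(4),a,R[:,2].round(3),(d/.25).round(4),-(ang-a)/60))
if __name__=="__main__": go(*map(float,sys.argv[1:5]))
E
python3 go.py 0.5773 -0.2934 0.12 9.9
```

```text
t 0.1 pos [ 0.1665 -0.5499  0.2379] ang 16.83 zaxis [-0.     0.002 -1.   ] | plan [ 1.8698 -0.5054  0.473 ] twist 0.116
```

Emit:
play_rows --pt "0.93 -0.25 0.1 0.116" --pt "0.93 -0.25 0.1 0.116" --pt "0.93 -0.25 0.1 0.116" --pt "0.93 -0.25 0.1 0.116" --pt "0.93 -0.25 0.1 0.116" --claw 1

```text
time_s: 0.6
position: [0.3726, -0.4213, 0.2131]
tcp_rot: [-3.129, -0.271, 0.0]
force: [0.3, -0.7, 0.1]
width: 0.996
gripper_force: 0.0
```

```bash
python3 go.py 0.5773 -0.2934 0.12 9.9
```

```text
t 0.6 pos [ 0.3726 -0.4213  0.2131] ang 9.91 zaxis [-0.     0.001 -1.   ] | plan [ 0.8945 -0.3628  0.3728] twist 0.000
```

Emit:
play_rows --pt "0.89 -0.363 0.37 0" --pt "0.89 -0.363 0.37 0" --pt "0.89 -0.363 0.37 0" --pt "0.89 -0.363 0.37 0" --pt "0.89 -0.363 0.37 0" --claw 0.2

```text
time_s: 1.1
position: [0.5699, -0.2979, 0.1227]
tcp_rot: [-3.13, -0.27, 0.001]
force: [0.3, -0.7, 0.6]
width: 0.607
gripper_force: 0.0
```

Emit:
play_rows --pt "0 0 0 0" --pt "0 0 0 0" --pt "0 0 0 0"

```text
time_s: 1.4
position: [0.5682, -0.2999, 0.1241]
tcp_rot: [3.13, 0.27, -0.0]
force: [0.4, 0.9, 0.3]
width: 0.602
gripper_force: 0.0
```

```bash
python3 go.py 0.5773 -0.2934 0.003 9.9
python3 - <<'E'
from m import *
T=cam("top"); S=cam("scene")
for c,b in((T,(380,268,425,322)),(S,(408,290,462,316))):
  for lo in (130,150,170):
    r=rect(c,b,.09,lo=lo); print(lo,r[0],"%.1f %.1f ang %.1f"%r[1:4])
g=np.hstack([cv2.resize(T["img"][165:210,230:280,::-1],(400,360),interpolation=0),cv2.resize(S["img"][175:220,250:300,::-1],(400,360),interpolation=0)])
cv2.imwrite("pics/bar2.png",g)
E
```

```text
t 1.4 pos [ 0.5682 -0.2999  0.1241] ang 9.84 zaxis [-0. -0. -1.] | plan [ 0.0405 -0.0197  0.4843] twist -0.001
130 [ 0.6277 -0.0021] 92.2 85.2 ang 4.6
150 [ 0.628 -0.002] 91.7 85.2 ang 4.6
170 [0.6168 0.0017] 70.0 15.4 ang 20.1
130 [ 0.6134 -0.0005] 60.2 16.5 ang 18.7
150 [ 0.6134 -0.0005] 58.8 14.0 ang 18.9
170 [ 0.6134 -0.0007] 57.2 11.3 ang 18.8
```

View pics/bar2.png

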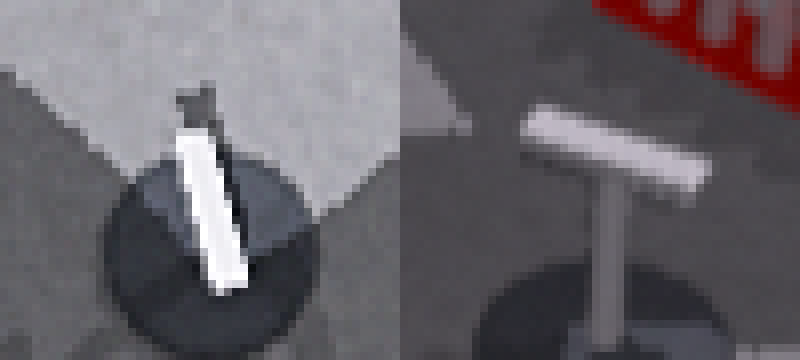

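The crop shows the bar fully lit in both views. The scene view gives its centre at (0.613,0.000), length 59 mm and angle 19°. Descending on the cassette now.

Emit:
play_rows --pt "0.04 -0.02 0.2 0" --pt "0.04 -0.02 0.36 0" --pt "0.04 -0.02 0.36 0" --pt "0.04 -0.02 0.36 0" --pt "0.04 -0.02 0.36 0"

```text
time_s: 2.0
position: [0.579, -0.2946, 0.0371]
tcp_rot: [3.127, 0.269, 0.005]
force: [0.2, 0.4, 0.5]
width: 0.6
gripper_force: 0.0
```

```bash
python3 go.py 0.5773 -0.2934 0.003 9.9
```

```text
t 2.0 pos [ 0.579  -0.2946  0.0371] ang 9.82 zaxis [ 0.004 -0.003 -1.   ] | plan [-0.0064 -0.0065  0.1363] twist -0.001
```

Emit:
play_rows --pt "-0.006 -0.006 0.07 0" --pt "-0.006 -0.006 0.13 0" --pt "-0.006 -0.006 0.13 0" --pt "-0.006 -0.006 0.13 0"

```text
time_s: 2.4
position: [0.5762, -0.2918, 0.0021]
tcp_rot: [3.13, 0.27, 0.001]
force: [0.5, 0.4, 0.9]
width: 0.602
gripper_force: 0.0
```

```bash
python3 go.py 0.5773 -0.2934 0.003 9.9
```

```text
t 2.4 pos [ 0.5762 -0.2918  0.0021] ang 9.87 zaxis [ 0. -0. -1.] | plan [ 0.0033  0.0071 -0.0038] twist -0.001
```

Close gently, then lift.

Emit:
play_rows --pt "0.003 0 0 0" --pt "0.003 0 0 0" --pt "0.003 0 0 0" --pt "0.003 0 0 0" --pt "0.003 0 0 0" --claw -1 --squeeze 12

```text
time_s: 2.9
position: [0.577, -0.2916, 0.0018]
tcp_rot: [3.129, 0.27, 0.001]
force: [-0.3, -0.2, 1.9]
width: 0.295
gripper_force: 12.0
```

Emit:
play_rows --pt "0 0 0 0" --pt "0 0 0 0" --pt "0 0 0 0"

```text
time_s: 3.2
position: [0.577, -0.2916, 0.0018]
tcp_rot: [3.129, 0.27, 0.001]
force: [-0.0, -0.3, 4.4]
width: 0.294
gripper_force: 12.0
```

Emit:
play_rows --pt "0 0 -0.1 0" --pt "0 0 -0.3 0" --pt "0 0 -0.5 0" --pt "0 0 -0.7 0" --pt "0 0 -0.7 0"

```text
time_s: 3.7
position: [0.5805, -0.294, 0.1852]
tcp_rot: [3.12, 0.27, 0.016]
force: [-0.4, -1.3, 0.3]
width: 0.294
gripper_force: 12.0
```

```bash
python3 go.py 0.6138 0.0 0.18 19.2
python3 - <<'E'
from m import *
c=cam("top");cv2.imwrite("pics/lift.png",cv2.resize(c["img"][:,:,::-1],(800,600),interpolation=cv2.INTER_CUBIC))
for lo in (190,205,215):
    r=rect(c,(380,268,425,322),.09,lo=lo); print(lo,r[0],"%.1f %.1f ang %.1f"%r[1:4])
E
```

```text
t 3.7 pos [ 0.5805 -0.294   0.1852] ang 9.89 zaxis [ 0.011 -0.008 -1.   ] | plan [ 0.3331 -1.1359  0.0124] twist -0.155
190 [0.6133 0.0002] 61.8 14.4 ang 19.7
205 [0.6132 0.0002] 60.8 13.7 ang 19.1
215 [ 0.613 -0.   ] 60.2 13.3 ang 19.2
```

View pics/lift.png

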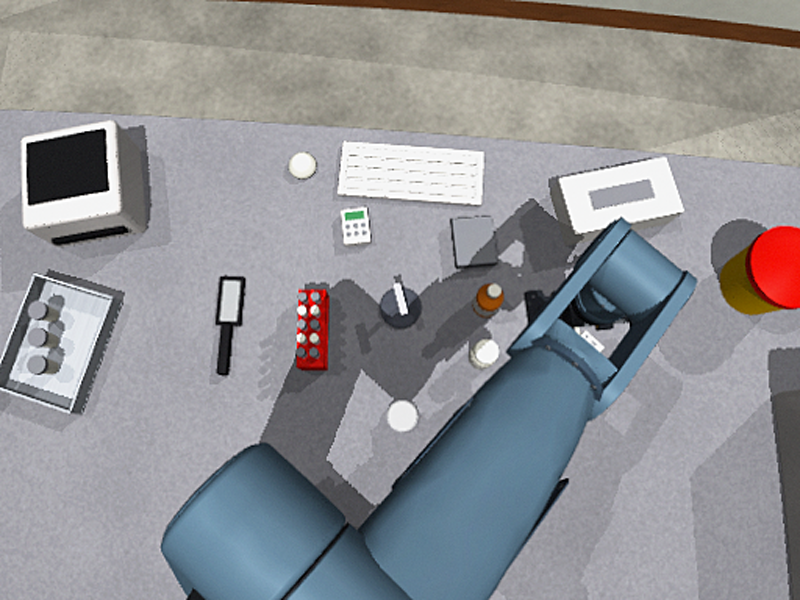

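The view shows the cassette lifted by the gripper and nothing else moved; the bar is at (400,296). Both views now put the bar's centre at (0.6133, 0.0001), angle 19.2°.

Emit:
play_rows --pt "0.03 -0.15 0 -0.155" --pt "0.1 -0.35 0 -0.155" --pt "0.17 -0.55 0 -0.155" --pt "0.23 -0.75 0 -0.155" --pt "0.26 -0.9 0 -0.155"

```text
time_s: 4.25
position: [0.601, -0.0561, 0.1741]
tcp_rot: [-3.096, -0.523, 0.005]
force: [0.3, 0.1, -0.2]
width: 0.291
gripper_force: 12.0
```

Emit:
play_rows --pt "0 0 0 0" --pt "0 0 0 0" --pt "0 0 0 0"

```text
time_s: 4.55
position: [0.6016, -0.0594, 0.1752]
tcp_rot: [-3.097, -0.522, 0.003]
force: [0.6, -0.4, -0.3]
width: 0.295
gripper_force: 12.0
```

```bash
python3 go.py 0.6133 0.0001 0.15 19.2
```

```text
t 4.5 pos [ 0.6016 -0.0594  0.1752] ang 19.14 zaxis [-0.002  0.    -1.   ] | plan [ 0.1225 -0.2093  0.1006] twist -0.001
```

Emit:
play_rows --pt "0.06 -0.1 0.05 0" --pt "0.122 -0.209 0.1 0" --pt "0.122 -0.209 0.1 0" --pt "0.122 -0.209 0.1 0" --pt "0.122 -0.209 0.1 0"

```text
time_s: 5.05
position: [0.614, -0.001, 0.1516]
tcp_rot: [3.098, 0.52, 0.0]
force: [-0.0, -0.3, 0.1]
width: 0.292
gripper_force: 12.0
```

```bash
python3 go.py 0.6133 0.0001 0.1 19.2
```

```text
t 5.0 pos [ 0.614  -0.001   0.1516] ang 19.07 zaxis [ 0.    -0.001 -1.   ] | plan [-0.0013 -0.0052  0.2064] twist -0.002
```

Emit:
play_rows --pt "-0.001 -0.005 0.1 -0.002" --pt "-0.001 -0.005 0.206 -0.002" --pt "-0.001 -0.005 0.206 -0.002" --pt "-0.001 -0.005 0.206 -0.002"

```text
time_s: 5.45
position: [0.6132, 0.0008, 0.1003]
tcp_rot: [-3.098, -0.524, 0.001]
force: [1.4, -0.1, 0.7]
width: 0.293
gripper_force: 12.0
```

```bash
python3 go.py 0.6133 0.0001 0.092 19.2
python3 - <<'E'
from m import *
c=cam("scene");cv2.imwrite("pics/place.png",cv2.resize(c["img"][150:240,220:340,::-1],(800,600),interpolation=cv2.INTER_CUBIC))
E
```

```text
t 5.5 pos [0.6132 0.0008 0.1003] ang 19.21 zaxis [-0. -0. -1.] | plan [-0.0004  0.0028  0.0332] twist 0.000
```

View pics/place.png

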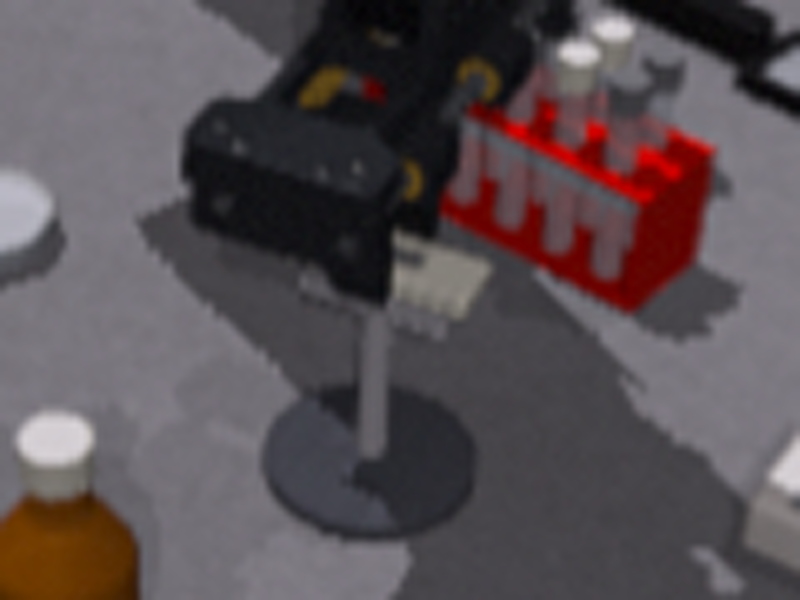

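The picture shows the cassette level in the fingers at (440,275), just above the bar and aligned with it. Lowering the last 8 mm.

Emit:
play_rows --pt "0 0.003 0.008 0" --pt "0 0.003 0.016 0" --pt "0 0.003 0.024 0" --pt "0 0.003 0.03 0" --pt "0 0.003 0.03 0"

```text
time_s: 6.0
position: [0.6132, 0.0013, 0.0922]
tcp_rot: [-3.097, -0.527, 0.001]
force: [0.1, 0.5, -0.5]
width: 0.295
gripper_force: 12.0
```

Emit:
play_rows --pt "0 0 0.002 0" --pt "0 0 0.003 0" --pt "0 0 0.004 0"

```text
time_s: 6.3
position: [0.6134, 0.0013, 0.0918]
tcp_rot: [-3.097, -0.527, 0.0]
force: [-2.2, 0.7, 4.2]
width: 0.294
gripper_force: 12.0
```

Emit:
play_rows --pt "0 0 0 0" --pt "0 0 0 0" --pt "0 0 0 0" --pt "0 0 0 0" --pt "0 0 0 0" --claw 0.2

```text
time_s: 6.8
position: [0.6134, 0.0012, 0.0913]
tcp_rot: [-3.097, -0.526, 0.0]
force: [-0.1, -0.3, -0.3]
width: 0.6
gripper_force: 0.0
```

Emit:
play_rows --pt "0 0 -0.06 0" --pt "0 0 -0.2 0" --pt "0 0 -0.4 0" --pt "0 0 -0.55 0" --pt "0 0 -0.55 0"

```text
time_s: 7.3
position: [0.6172, 0.0006, 0.2376]
tcp_rot: [3.093, 0.526, 0.02]
force: [0.7, -0.5, -0.2]
width: 0.599
gripper_force: 0.0
```

```bash
python3 go.py 0.512 0.3365 0.22 2.2
```

```text
t 7.3 pos [6.172e-01 6.000e-04 2.376e-01] ang 19.31 zaxis [ 0.013 -0.002 -1.   ] | plan [ 0.0464 -1.4074  0.0616] twist 0.285
```

Emit:
play_rows --pt "0 -0.15 0 0.285" --pt "0 -0.35 0 0.285" --pt "0.02 -0.55 0 0.285" --pt "0.03 -0.75 0 0.285" --pt "0.03 -0.9 0 0.285"

```text
time_s: 7.8
position: [0.5449, 0.2184, 0.2291]
tcp_rot: [-3.141, -0.062, 0.0]
force: [0.5, 0.4, 0.5]
width: 0.598
gripper_force: 0.0
```

Emit:
play_rows --pt "0 0 0 0" --pt "0 0 0 0"

```text
time_s: 8.0
position: [0.5456, 0.2167, 0.229]
tcp_rot: [3.14, 0.064, -0.0]
force: [-0.2, -0.7, -0.1]
width: 0.602
gripper_force: 0.0
```

```bash
python3 go.py 0.512 0.3365 0.15 2.2
python3 - <<'E'
from m import *
c=cam("top");S=cam("scene")
b=cv2.resize(c["img"][150:260,110:300,::-1],(800,463),interpolation=cv2.INTER_CUBIC)
cv2.imwrite("pics/p3.png",b)
for n,c,b in(("t",c,(378,262,428,325)),("s",S,(395,275,470,325))):
  for lo in (140,170,190,205):
    r=rect(c,b,.099,lo=lo); print(n,lo,r[0],"%.1f %.1f ang %.1f"%r[1:4])
r=rect(S,(475,215,580,280),.012,hi=60);print("mag s",r[0],r[1:4])
E
```

```text
t 8.0 pos [0.5456 0.2167 0.229 ] ang 2.33 zaxis [ 0. -0. -1.] | plan [-0.115  -0.4845  0.3157] twist 0.002
t 140 [ 0.6226 -0.001 ] 121.7 93.6 ang 4.6
t 170 [0.6136 0.0023] 79.5 28.2 ang 19.3
t 190 [0.6135 0.002 ] 78.1 27.2 ang 19.2
t 205 [0.6134 0.0018] 77.3 26.3 ang 19.3
s 140 [0.6138 0.0005] 76.3 28.9 ang 18.9
s 170 [0.614  0.0005] 73.9 25.1 ang 18.9
s 190 [0.6218 0.0032] 55.7 20.9 ang 19.3
s 205 [ 0.5843 -0.0173] 1.3 0.7 ang -11.7
mag s [0.5479 0.334 ] (220.5760955810547, 65.10798645019531, 0.6427697539329529)
```

View pics/p3.png

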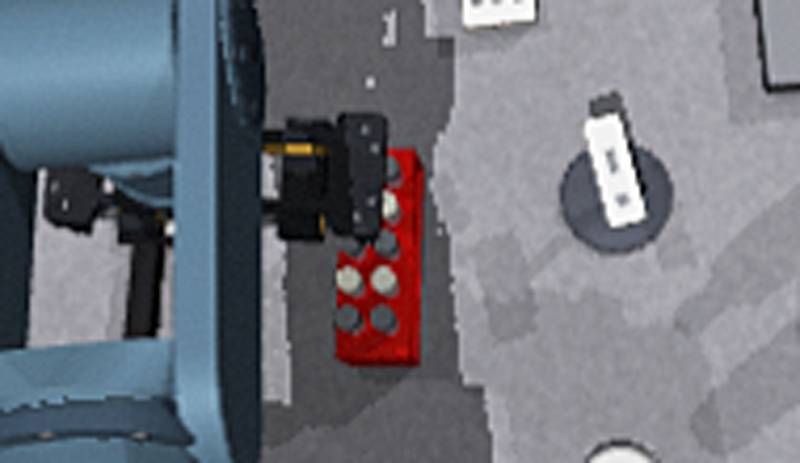

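The cassette lies flat on the bar at (0.6137, 0.001), 19.1°, and the rack stands undisturbed. Going to the magnifier handle.

Emit:
play_rows --pt "-0.08 -0.2 0.05 0" --pt "-0.15 -0.4 0.1 0" --pt "-0.15 -0.485 0.25 0" --pt "-0.15 -0.485 0.4 0" --pt "-0.15 -0.485 0.5 0"

```text
time_s: 8.6
position: [0.5033, 0.3348, 0.101]
tcp_rot: [3.14, 0.059, -0.004]
force: [-0.4, -0.5, -0.6]
width: 0.598
gripper_force: 0.0
```

Emit:
play_rows --pt "0 0 0 0" --pt "0 0 0 0"

```text
time_s: 8.8
position: [0.5049, 0.3346, 0.1042]
tcp_rot: [3.141, 0.057, -0.001]
force: [0.5, 0.4, -0.3]
width: 0.6
gripper_force: 0.0
```

```bash
python3 go.py 0.508 0.3385 0.004 2.2
python3 - <<'E'
from m import *
S=cam("scene");T=cam("top")
a=cv2.resize(S["img"][125:205,290:380,::-1],(400,356),interpolation=cv2.INTER_CUBIC)
b=cv2.resize(T["img"][160:250,110:200,::-1],(356,356),interpolation=cv2.INTER_CUBIC)
cv2.imwrite("pics/p4.png",np.hstack([a,b]))
E
```

```text
t 8.8 pos [0.5049 0.3346 0.1042] ang 2.08 zaxis [-0. -0. -1.] | plan [ 0.0131 -0.0152  0.4007] twist -0.002
```

View pics/p4.png

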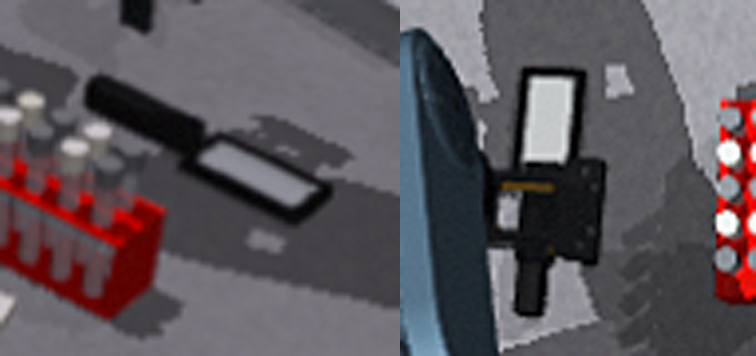

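The views show the gripper aligned over the handle (top crop at about (535,210)), clear of the rack. Descending.

Emit:
play_rows --pt "0.013 -0.015 0.15 0" --pt "0.013 -0.015 0.3 0" --pt "0.013 -0.015 0.36 0" --pt "0.013 -0.015 0.39 0" --pt "0.013 -0.015 0.395 0"

```text
time_s: 9.4
position: [0.5078, 0.3397, 0.0058]
tcp_rot: [-3.141, -0.06, -0.001]
force: [-0.5, -1.2, -0.3]
width: 0.6
gripper_force: 0.0
```

Emit:
play_rows --pt "0 0 0 0" --pt "0 0 0 0"

```text
time_s: 9.6
position: [0.5084, 0.3402, 0.007]
tcp_rot: [-3.14, -0.06, -0.004]
force: [0.2, 0.4, 0.1]
width: 0.598
gripper_force: 0.0
```

```bash
python3 go.py 0.508 0.3385 0.004 2.2
```

```text
t 9.6 pos [0.5084 0.3402 0.007 ] ang 2.20 zaxis [ 0.003  0.001 -1.   ] | plan [-0.0021  0.0067  0.012 ] twist -0.000
```

Emit:
play_rows --pt "0 0.006 0.014 0" --pt "0 0.006 0.014 0" --pt "0 0.006 0.014 0"

```text
time_s: 9.9
position: [0.5072, 0.3381, 0.0018]
tcp_rot: [-3.141, -0.06, -0.0]
force: [-0.5, 0.4, 0.3]
width: 0.602
gripper_force: 0.0
```

Emit:
play_rows --pt "0 0 0 0" --pt "0 0 0 0" --pt "0 0 0 0" --pt "0 0 0 0" --pt "0 0 0 0" --claw -1 --squeeze 50

```text
time_s: 10.4
position: [0.5072, 0.3382, 0.0017]
tcp_rot: [-3.141, -0.06, -0.0]
force: [-0.3, 1.1, -0.8]
width: 0.225
gripper_force: 50.0
```

Emit:
play_rows --pt "0 0 0 0" --pt "0 0 0 0" --pt "0 0 0 0"

```text
time_s: 10.7
position: [0.5072, 0.3382, 0.0016]
tcp_rot: [-3.141, -0.06, -0.0]
force: [0.4, 1.1, -0.3]
width: 0.222
gripper_force: 50.0
```

Emit:
play_rows --pt "0 0 -0.06 0" --pt "0 0 -0.15 0" --pt "0 0 -0.27 0" --pt "0 0 -0.4 0" --pt "0 0 -0.54 0"

```text
time_s: 11.2
position: [0.5065, 0.3377, 0.1382]
tcp_rot: [3.14, 0.06, -0.002]
force: [1.0, 0.5, -2.3]
width: 0.219
gripper_force: 50.0
```

Emit:
play_rows --pt "0 0 -0.12 0" --pt "0 0 -0.22 0" --pt "0 0 -0.28 0" --pt "0 0 -0.28 0" --pt "0 0 -0.28 0"

```text
time_s: 11.7
position: [0.5067, 0.3379, 0.2059]
tcp_rot: [3.141, 0.06, -0.002]
force: [-0.6, 0.5, -2.7]
width: 0.218
gripper_force: 50.0
```

```bash
python3 go.py 0.5302 -0.0275 0.21 19.1
python3 - <<'E'
from m import *
from scipy.spatial.transform import Rotation as Ro
s=readout.sense();p=s["position"];R=Ro.from_rotvec(s["tcp_rot"]).as_matrix()
T=cam("top");S=cam("scene")
a=cv2.resize(S["img"][40:200,270:450,::-1],(400,356),interpolation=cv2.INTER_CUBIC)
b=cv2.resize(T["img"][100:270,80:250,::-1],(356,356),interpolation=cv2.INTER_CUBIC)
cv2.imwrite("pics/p5.png",np.hstack([a,b]))
# expected lens-frame corners (top) in images
for n,c in(("scene",S),("top",T)):
  P=[p+R@np.array([0.09+dx,dy,-(0.012-.0016)]) for dx in(-.05,.05) for dy in(-.026,.026)]
  M=np.linalg.inv(c["T"]); uv=cv2.projectPoints(np.array(P),cv2.Rodrigues(M[:3,:3])[0],M[:3,3],c["K"],c["dist_coeffs"])[0].reshape(-1,2)
  print(n,uv.round(1).tolist())
E
```

```text
t 11.7 pos [0.5067 0.3379 0.2059] ang 2.19 zaxis [-0.001 -0.    -1.   ] | plan [ 0.0381  1.464  -0.0157] twist -0.282
scene [[348.3, 95.5], [338.4, 100.6], [378.3, 106.7], [369.0, 112.4]]
top [[115.5, 194.6], [134.8, 195.4], [119.8, 158.1], [138.7, 158.8]]
```

View pics/p5.png

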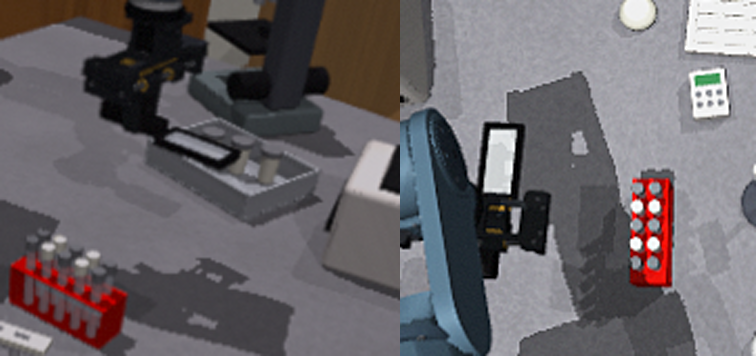

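The views show the magnifier held level and high above the table. The frame corners match the prediction for a 90 mm grip offset to within 1 px. Carrying it over the rack at z ≈ 0.2.

Emit:
play_rows --pt "0 0.08 -0.02 -0.05" --pt "0 0.22 -0.02 -0.1" --pt "0 0.38 -0.02 -0.16" --pt "0 0.54 -0.02 -0.22" --pt "0 0.7 -0.02 -0.28"

```text
time_s: 12.3
position: [0.5128, 0.1618, 0.2099]
tcp_rot: [-3.098, -0.523, 0.005]
force: [0.6, -1.1, -2.8]
width: 0.221
gripper_force: 50.0
```

Emit:
play_rows --pt "0 0.1 0 0" --pt "0 0.14 0 0" --pt "0 0.14 0 0" --pt "0 0.14 0 0"

```text
time_s: 12.7
position: [0.5248, 0.1309, 0.2109]
tcp_rot: [-3.098, -0.518, 0.002]
force: [0.1, 0.1, -3.1]
width: 0.229
gripper_force: 50.0
```

```bash
python3 go.py 0.5287 -0.0283 0.2 19.1
```

```text
t 12.7 pos [0.5248 0.1309 0.2109] ang 18.99 zaxis [-0.002  0.001 -1.   ] | plan [-0.1924  0.6073  0.0432] twist -0.002
```

Emit:
play_rows --pt "-0.03 0.1 0 0" --pt "-0.08 0.25 0 0" --pt "-0.13 0.42 0.01 0" --pt "-0.18 0.56 0.02 0" --pt "-0.192 0.607 0.03 0"

```text
time_s: 13.2
position: [0.5293, -0.0304, 0.2039]
tcp_rot: [3.098, 0.517, -0.0]
force: [-0.6, 0.6, -2.2]
width: 0.22
gripper_force: 50.0
```

Emit:
play_rows --pt "0 0 0 0" --pt "0 0 0 0" --pt "0 0 0 0"

```text
time_s: 13.5
position: [0.5293, -0.0271, 0.2041]
tcp_rot: [-3.097, -0.522, 0.0]
force: [-0.5, -0.3, -1.5]
width: 0.225
gripper_force: 50.0
```

```bash
python3 go.py 0.5287 -0.0283 0.13 19.1;  python3 - <<'E'
from m import *
from scipy.spatial.transform import Rotation as Ro
s=readout.sense();p=s["position"];R=Ro.from_rotvec(s["tcp_rot"]).as_matrix()
T=cam("top");np.savez("t6.npz",**T)
print("expected lens", p+R@[.09,0,0], "z top", p[2]+.0104)
q=T["img"].max(2)
M=np.linalg.inv(T["T"]);u=cv2.projectPoints((p+R@[.09,0,-.01])[None],cv2.Rodrigues(M[:3,:3])[0],M[:3,3],T["K"],T["dist_coeffs"])[0].ravel();print(u)
x,y=u.astype(int);b=[(x-22)/.64,(y-30)/.64,(x+22)/.64,(y+30)/.64]
for hi in(45,60,70):
  r=rect(T,b,p[2]+.0104,hi=hi);print(r[0],r[1:4])
cv2.imwrite("pics/p6.png",cv2.resize(T["img"][y-50:y+70,x-60:x+60,::-1],(600,600),interpolation=cv2.INTER_CUBIC))
E
```

```text
t 13.5 pos [ 0.5293 -0.0271  0.2041] ang 19.12 zaxis [-0.     0.001 -1.   ] | plan [-0.0037  0.0041  0.2965] twist 0.000
expected lens [0.6143 0.0024 0.2041] z top 0.21453521271833606
[255.066  180.1369]
[0.6033 0.0325] (141.8614044189453, 41.067020416259766, 0.011018463410437107)
[0.6045 0.0333] (145.30889892578125, 45.0499382019043, -0.21567535400390625)
[0.605  0.0329] (146.27301025390625, 45.953857421875, -0.225311279296875)
```

View pics/p6.png

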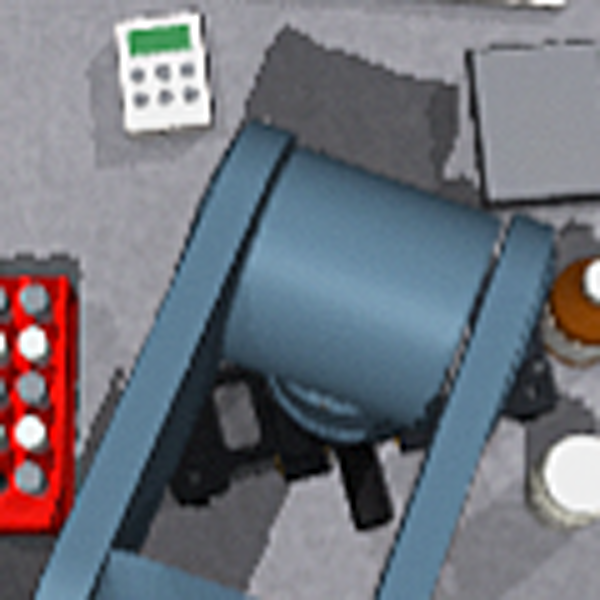

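The top view is blocked by the arm, but nothing has been disturbed. Lowering, then checking in the scene view.

Emit:
play_rows --pt "-0.003 0.004 0.06 0" --pt "-0.003 0.004 0.14 0" --pt "-0.003 0.004 0.22 0" --pt "-0.003 0.004 0.28 0" --pt "-0.003 0.004 0.28 0"

```text
time_s: 14.05
position: [0.5272, -0.0285, 0.132]
tcp_rot: [-3.096, -0.52, 0.006]
force: [-0.0, 0.2, -2.4]
width: 0.217
gripper_force: 50.0
```

Emit:
play_rows --pt "0 0 0 0" --pt "0 0 0 0" --pt "0 0 0 0"

```text
time_s: 14.35
position: [0.5297, -0.0301, 0.1353]
tcp_rot: [3.098, 0.519, 0.003]
force: [0.2, 0.8, -2.6]
width: 0.22
gripper_force: 50.0
```

```bash
python3 go.py 0.5287 -0.0283 0.113 19.1;  python3 - <<'E'
from m import *
from scipy.spatial.transform import Rotation as Ro
s=readout.sense();p=s["position"];R=Ro.from_rotvec(s["tcp_rot"]).as_matrix()
T=cam("scene")
M=np.linalg.inv(T["T"])
L=p+R@[.09,0,0]; print("expected lens",L)
P=[p+R@np.array([0.09+a*hx,b*hy,-.0104]) for hx,hy in((.05,.026),(.042,.018)) for a,b in((-1,-1),(-1,1),(1,1),(1,-1))]
u=cv2.projectPoints(np.array(P),cv2.Rodrigues(M[:3,:3])[0],M[:3,3],T["K"],T["dist_coeffs"])[0].reshape(-1,2)
x,y=u.mean(0).astype(int); k=8
g=cv2.resize(T["img"][y-37:y+38,x-50:x+50,::-1],(800,600),interpolation=cv2.INTER_CUBIC)
for q in u.reshape(2,4,2):
  for w in q: cv2.circle(g,tuple(int(v) for v in (w-[x-50,y-37]+.5)*k),4,(0,255,0),1)
cv2.imwrite("pics/p7.png",g)
E
```

```text
t 14.3 pos [ 0.5297 -0.0301  0.1353] ang 19.02 zaxis [ 0.002 -0.001 -1.   ] | plan [-0.0015 -0.0082  0.0893] twist -0.001
expected lens [ 0.6148 -0.0008  0.1355]
```

View pics/p7.png

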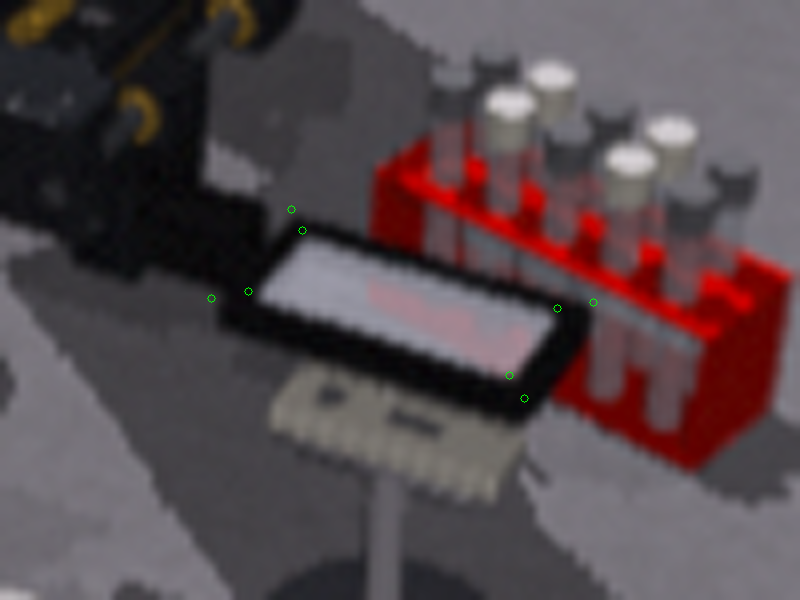

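The scene crop shows the lens frame level above the cassette, within about 1 px of the predicted corners, and clear of the rack. Lowering the last 20 mm slowly.

Emit:
play_rows --pt "-0.001 -0.003 0.02 0" --pt "-0.001 -0.006 0.04 0" --pt "-0.001 -0.006 0.06 0" --pt "-0.001 -0.006 0.076 0" --pt "-0.001 -0.006 0.076 0"

```text
time_s: 14.9
position: [0.5275, -0.0287, 0.1142]
tcp_rot: [-3.098, -0.518, 0.003]
force: [0.4, 0.4, -1.8]
width: 0.219
gripper_force: 50.0
```

Emit:
play_rows --pt "0 0 0 0" --pt "0 0 0 0" --pt "0 0 0 0" --pt "0 0 0 0" --pt "0 0 0 0"

```text
time_s: 15.4
position: [0.5282, -0.0288, 0.1153]
tcp_rot: [3.098, 0.518, 0.0]
force: [0.2, -0.1, -2.7]
width: 0.221
gripper_force: 50.0
```

```bash
python3 go.py 0.5287 -0.0283 0.115 19.1;  python3 - <<'E'
from m import *
s=readout.sense(); print(s["force"],s["dq"].round(3))
T=cam("scene")
x0,y0=230,165
cv2.imwrite("pics/p8.png",cv2.resize(T["img"][y0:y0+60,x0:x0+80,::-1],(800,600),interpolation=cv2.INTER_CUBIC))
z=s["position"][2]-.0016
for hi in(30,40,50):
  g=T["img"][y0:y0+60,x0:x0+80]; m=(g.max(2)<hi).astype(np.uint8)
  cs,hr=cv2.findContours(cv2.resize(m,None,fx=6,fy=6,interpolation=1),cv2.RETR_CCOMP,cv2.CHAIN_APPROX_NONE)
  for c,h in zip(cs,hr[0]):
    if h[3]>=0 and cv2.contourArea(c)>6000:
      P=ray(T,(c.reshape(-1,2)+.5)/6-.5+[x0,y0],z+.011)[:,:2]
      print("lens",hi,cv2.minAreaRect((P*1000).astype(np.float32)))
E
```

```text
t 15.4 pos [ 0.5282 -0.0288  0.1153] ang 18.99 zaxis [ 0. -0. -1.] | plan [ 0.0024 -0.0013  0.0012] twist -0.002
[ 0.2286 -0.1172 -2.7042] [ 0.     0.001 -0.001 -0.002  0.002  0.001]
lens 50 ((615.2178955078125, -0.2077484130859375), (88.93089294433594, 42.81548309326172), 18.749704360961914)
```

View pics/p8.png

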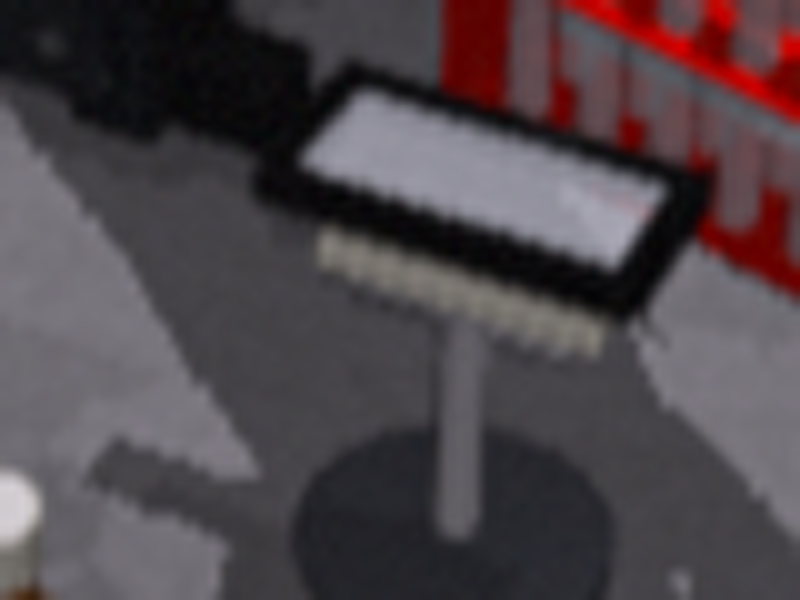

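The view shows the lens level and centred just above the cassette, touching nothing. Measured lens centre is (0.615, 0.000) against the cassette's (0.614, 0.001). Handing in.

```bash
python3 -c "
from bench import ticket
print(ticket.hand_in())"
```

```text
the job is handed in; nothing more can be done
None
```

I handed the job in with the cassette flat on the bar and the magnifier held level about 14 mm above it, lens within about 2 mm of centre; the hand-in call did not report a verdict.

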